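# Make up the phone repair kit tray

## Robot

A 6-joint arm with a two-finger parallel gripper is mounted at the origin on the work surface. World frame = base frame: x ahead of the robot, y to its left, z up, the work surface at z = 0. Lengths are in m, angles in rad, forces in N, time in s.
With the tool pointing down it reaches from about 0.35 to 0.775 m from the base axis. Payload 5.5 kg.
Tool frame: the origin (TCP) lies at the very end of the fingers, on their centre line; the grasp point (between the pads) lies 19 mm behind it; y points along the fingers, z is the direction in which the jaws open and shut, and the axes are right-handed (so a half turn about y gives the same grasp; the last joint's range is limited). The gripper opens to 85 mm and grips with 20 to 120 N. Pads are 22 mm wide; open, the fingers measure 114 mm over their backs; the gripper's body (76 mm by 85 mm) begins 54 mm behind the grasp point. The pads swing forward as they close: fully open they stand 13 mm farther back than shut.
Start: joints at [-1.306, 0.313, 0.046, 1.304, 0, 1.431], TCP at [0.226, -0.529, 0.231] pointing down, gripper open.
Joint ranges: [-2.76, 2.76], [-0.86, 1.69], [-1.03, 1.26], [-2.2, 2.34], [-1.47, 1.5], [-3.14, 3.14]. Speed limits (rad/s): [2.57, 2.57, 3.14, 3.14, 3.14, 3.14].

## Interface

Orientations are given as a unit quaternion [w, x, y, z].
In Python, from workcell import env gives the robot as it stands.
- The arm moves only by the shell command python3 -m inch 'ROWS' [OPENING] [FORCE]. ROWS is JSON, a list that holds one entry, the list of rows, each a list of 4 numbers: the shift along the tool's x, y, z in mm, then the turn about the tool's y in degrees. In form: [[[tx, ty, tz, spin], ...]]. A call has 1 to 10 rows; each row is the pose to reach, as a shift and turn from the pose commanded when the call began, along the tool's axes at that moment; what a row does not reach only later rows make up. A row lasts 1/10 s, in which the tool goes at most 50 mm and 8.59 degrees, less where a joint would pass 70% of its speed; a pose out of reach is approached as far as the arm can. A call with a gripper value outside its range is refused whole. OPENING is the finger opening in mm, from 0 to 85.4, set as the call begins (- or left out, the last holds). The fingers move at their own pace and stop on an object; FORCE is the grip in N (left out, the last holds). Time passes only in rows, so rows that repeat a pose let the fingers close. It gives the time, the measured TCP pose, the force and the opening at its end, in the units of the state.
- env.get_state(): the state, without advancing time (a new reading comes with each control period).
- env.read_camera(name): name is "side" or "top" or "wrist"; returns the picture (384x512x3 uint8, blue, green, red); there is no depth.
- env.camera_model(name): a dict with "fx", "fy", "cx", "cy" (pixels), "R" (3x3) and "t" (3): a world point X has camera coordinates R X + t; the wrist camera has in their place "mount" (4x4, takes a point from camera to tool coordinates, whose origin is the TCP and whose axes are the tool frame's). Camera axes: x right, y down, z forward; pixel columns grow to the right and rows downward; lengths in m; the calibration is good to about 2 mm. A picture is of the moment at which its call begins: read the wrist's pose just before it. camera_model takes no time and is no camera call.
- env.hand_in(): hands the job in, once; it reports no verdict.
The state is a dict: "clock": time; "joint_pos": joint angles; "qvel": joint speeds; "tau": joint torques, N m; "tcp_pos": TCP position; "orientation": TCP orientation; "wrist_force": force on the tool from outside, world axes, zero at the start; "ft_torque": the same for the moment, N m; "finger_gap": finger opening in m.
Only numpy, scipy, OpenCV 4.12 (cv2) and the standard library are available. Lean on these libraries where they do the work, as an engineer would, in place of code of your own. Each camera call takes 0.05 s, during which the arm holds its last target.

## Task

Make up the kit tray for the next phone repair: put the large lidded screw pot in the large round nest, the small lidded pot in the small round nest, the magnetizer block in the square nest and the bit rack that holds bits in the oblong nest, each standing upright and flat on the floor of its recess. Keep them upright on the way, so that nothing spills, and leave the open empty pot and the empty bit rack where they stand.

Things in the scene. Friction and masses are not known exactly. Their poses are not given: they have to be found in the camera images.
- pot_large: Large round screw pot with its lid on: white body, black ribbed flat lid, 46 mm diameter, 38 mm high, about 60 g, standing upright on the bench mat (a blue sheet 2 mm thick). Grips like a plain cylinder. Origin: centre of its underside; z up.
- pot_small: Small round screw pot with its lid on: as the large one, but 28 mm diameter and 38 mm high, about 35 g. Origin: centre of its underside; z up.
- magnetizer: Tool magnetizer: grey plastic block 44 x 44 mm and 34 mm high with one square 16 mm hole straight down through its middle, about 90 g, standing on the mat. Origin: centre of its underside; x and y along its sides, z up.
- bit_rack: Dark grey bar 62 x 18 mm and 34 mm high, standing on the bench mat, with a row of five steel driver bits standing up out of its top (6 mm thick, to 52 mm above its underside), about 60 g; belongs in the kit. Origin: centre of its underside; x along its 62 mm length, y across its 18 mm width, z up.
- nest_large_round: Fixed grey block 88 x 88 x 12 mm, one of four set 2 x 2 (98 mm between centres, order varies) in a low aluminium tray 206 mm square whose 12 mm rim is lower than the blocks. Centred in its top is a recess 8 mm deep with a black floor: round, 62 mm across. Origin: centre of the block's underside, 4 mm above the table; recess floor at z 4 mm, top at z 12 mm; x, y along its sides.
- nest_small_round: Fixed grey block 88 x 88 x 12 mm, one of four set 2 x 2 (98 mm between centres, order varies) in a low aluminium tray 206 mm square whose 12 mm rim is lower than the blocks. Centred in its top is a recess 8 mm deep with a black floor: round, 44 mm across. Origin: centre of the block's underside, 4 mm above the table; recess floor at z 4 mm, top at z 12 mm; x, y along its sides.
- nest_square: Fixed grey block 88 x 88 x 12 mm, one of four set 2 x 2 (98 mm between centres, order varies) in a low aluminium tray 206 mm square whose 12 mm rim is lower than the blocks. Centred in its top is a recess 8 mm deep with a black floor: square, 60 x 60 mm, sides parallel to the block's. Origin: centre of the block's underside, 4 mm above the table; recess floor at z 4 mm, top at z 12 mm; x, y along its sides.
- nest_slot: Fixed grey block 88 x 88 x 12 mm, one of four set 2 x 2 (98 mm between centres, order varies) in a low aluminium tray 206 mm square whose 12 mm rim is lower than the blocks. Centred in its top is a recess 8 mm deep with a black floor: oblong, 76 x 36 mm. Origin: centre of the block's underside, 4 mm above the table; recess floor at z 4 mm, top at z 12 mm; x, y along its sides; the recess's 76 mm run along x.
- pot_open: Look-alike, to be left: open empty white pot without a lid, 46 mm diameter, 34 mm high, standing on the mat. Origin: centre of its underside; z up.
- rack_empty: Look-alike, to be left: Dark grey bar 62 x 18 mm and 34 mm high, standing on the bench mat, the same bar with no bits in it, only five small holes in its flat top. Origin: centre of its underside; x along its 62 mm length, y across its 18 mm width, z up.
Not all that is in view belongs to the job. What is shaped like the pot_small but brown or turquoise is not meant.

How it is judged:
At the end, for the whole second after the job is handed in: Each of the four things stands at rest in its own nest: its underside's centre within 14 mm of the nest's centre seen from above and no more than 2.5 mm above the recess floor, upright within 0.1 rad (6 degrees); the open pot and the empty rack are within 25 mm of where they stood at the start (horizontal distance between pot_large and nest_large_round below 0.014 m and z of pot_large in the frame of nest_large_round below 0.0065 m and angle between each of pot_large, pot_small, magnetizer, bit_rack's own z axis and vertical below 0.1 rad and linear speed of each of pot_large, pot_small, magnetizer, bit_rack below 0.02 m/s and horizontal distance between pot_small and nest_small_round below 0.014 m and z of pot_small in the frame of nest_small_round below 0.0065 m and horizontal distance between magnetizer and nest_square below 0.014 m and z of magnetizer in the frame of nest_square below 0.0065 m and horizontal distance between bit_rack and nest_slot below 0.014 m and z of bit_rack in the frame of nest_slot below 0.0065 m and distance of each of pot_open, rack_empty from where it was at the start of the episode below 0.025 m); the robot touches nothing.
It fails at once if one of the four kit things is tipped more than 45 degrees (angle between any of pot_large, pot_small, magnetizer, bit_rack's own z axis and vertical above 0.785 rad).
It fails at once if the open empty pot is moved more than 25 mm from where it stood (distance of pot_open from where it was at the start of the episode above 0.025 m).
It fails at once if the empty bit rack is moved more than 25 mm from where it stood (distance of rack_empty from where it was at the start of the episode above 0.025 m).
It also fails if it takes over 112 s, if anything falls off the work surface, if the arm or the gripper's body presses on something with over 40 N, if the wrist force passes 120 N, or if a joint passes its speed limit or range.

## Working session

There is one attempt and no reset: what is moved stays moved. The work goes in short steps, Python scripts to look and compute and a shell command to move; the robot and the scene stay as the last step left them, time stands still between calls to the robot, and variables do not carry over. Pictures are saved under pics/ and viewed, and the job is handed in when it is done.

```bash
ls; mkdir -p pics; cat > h.py <<'E'
from workcell import env
import cv2, numpy as np
def snap(n,f):
    im=env.read_camera(n); cv2.imwrite('pics/'+f+'.png',im); return im
E
python3 - <<'E'
from h import *
print(env.get_state())
for n in ['top','side','wrist']: 
    print(n,env.camera_model(n)); snap(n,n+'0')
E
```

```text
pics
{'clock': 0.0, 'joint_pos': array([-1.30559901e+00,  3.13972651e-01,  4.49306851e-02,  1.30360663e+00,
        2.73012488e-06,  1.43118626e+00]), 'qvel': array([-7.50074187e-04, -4.78413986e-04, -5.55948211e-05, -6.11045209e-04,
        5.53269022e-04, -4.70205507e-04]), 'tau': array([ 6.13554835e-05, -4.80627894e+01,  2.98533690e+01,  1.93356571e-02,
       -9.26150301e-05, -1.20136349e-06]), 'tcp_pos': array([ 0.22630333, -0.5280095 ,  0.23040492]), 'orientation': array([ 0.14210562, -0.14218588,  0.6933254 , -0.69201811]), 'wrist_force': array([ 0.12987299, -0.15755148, -0.49459668]), 'ft_torque': array([ 0.00605634,  0.00496114, -0.0400331 ]), 'finger_gap': 0.08544892236806806}
top {'fx': 486.1819394364121, 'fy': 486.1819394364121, 'cx': 253.9759064467383, 'cy': 189.97287556478423, 'R': array([[-0.01136634, -0.99991276,  0.00672866],
       [-0.98170068,  0.00987959, -0.19017407],
       [ 0.190091  , -0.00876711, -0.98172733]]), 't': array([-0.02867048,  0.54045658,  1.22849226])}
side {'fx': 482.69530915739654, 'fy': 482.69530915739654, 'cx': 253.42823922673242, 'cy': 193.75321631606118, 'R': array([[ 0.98887903, -0.14766433,  0.01770593],
       [-0.09096006, -0.69469822, -0.71352691],
       [ 0.11766275,  0.70398127, -0.70040406]]), 't': array([-0.55074552,  0.05550323,  1.05406808])}
wrist {'fx': 290.72958841069016, 'fy': 290.72958841069016, 'cx': 256.2845843301238, 'cy': 188.6325497582884, 'mount': array([[ 4.04020050e-04,  9.61320022e-01,  2.75433570e-01,
        -6.91642651e-02],
       [-4.85355442e-04, -2.75433372e-01,  9.61320042e-01,
        -1.42782435e-01],
       [ 9.99999801e-01, -5.22075753e-04,  3.55301300e-04,
         1.11213547e-03],
       [ 0.00000000e+00,  0.00000000e+00,  0.00000000e+00,
         1.00000000e+00]])}
```

View pics/top0.png

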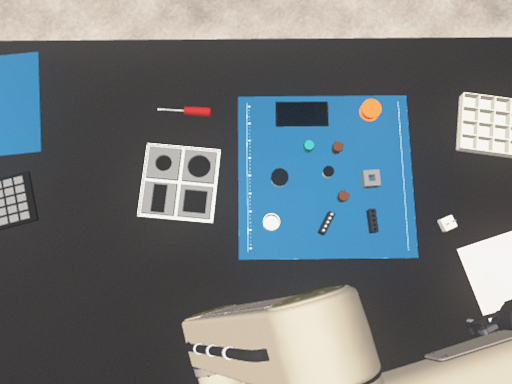

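View pics/side0.png

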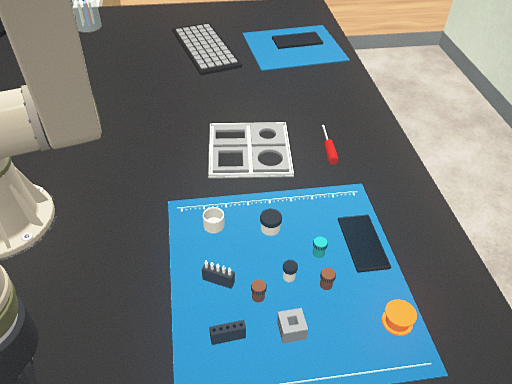

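View pics/wrist0.png

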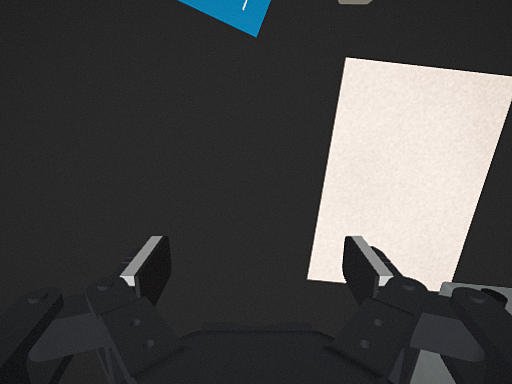

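Top view: the large pot is at (280,177), small pot (328,171), magnetizer (372,178), bit rack (327,222), empty rack (373,220) and open pot (271,221). In the tray, small round is at (163,162), large round (199,167), slot (158,198) and square (195,202). I'll zoom in for accurate pixels.

```bash
python3 - <<'E'
import cv2
t=cv2.imread('pics/top0.png'); s=cv2.imread('pics/side0.png')
def c(im,x,y,w,h,k,f):
    cv2.imwrite('pics/'+f+'.png',cv2.resize(im[y:y+h,x:x+w],None,fx=k,fy=k,interpolation=cv2.INTER_CUBIC))
c(t,260,130,130,110,6,'t_obj'); c(t,130,135,100,95,6,'t_tray')
c(s,190,195,130,155,3.8,'s_obj'); c(s,200,115,100,70,7,'s_tray')
E
```

```text
(no output)
```

View pics/t_obj.png

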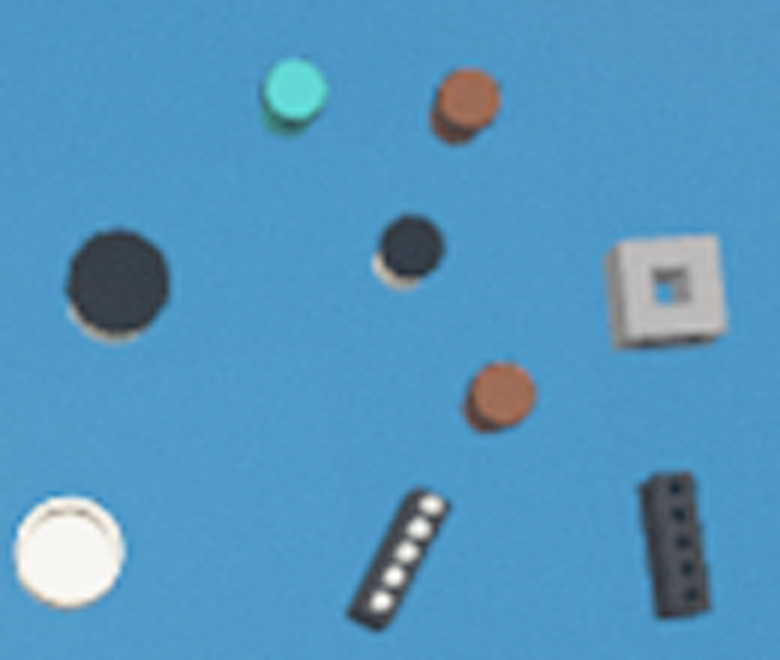

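View pics/t_tray.png

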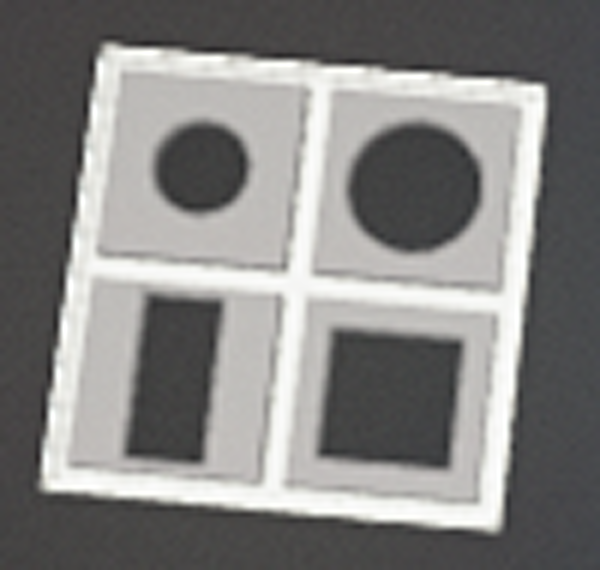

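View pics/s_obj.png

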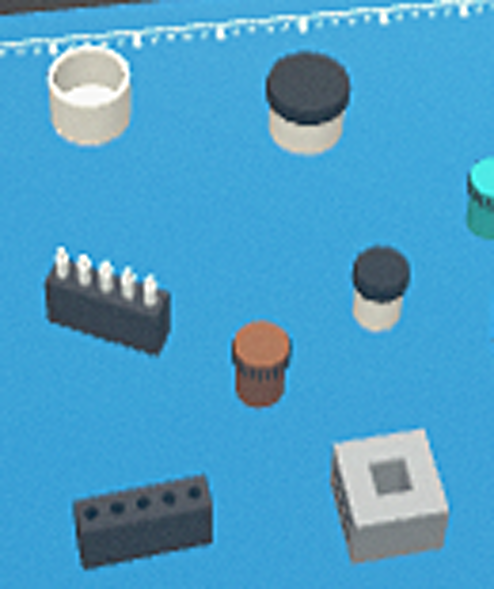

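View pics/s_tray.png

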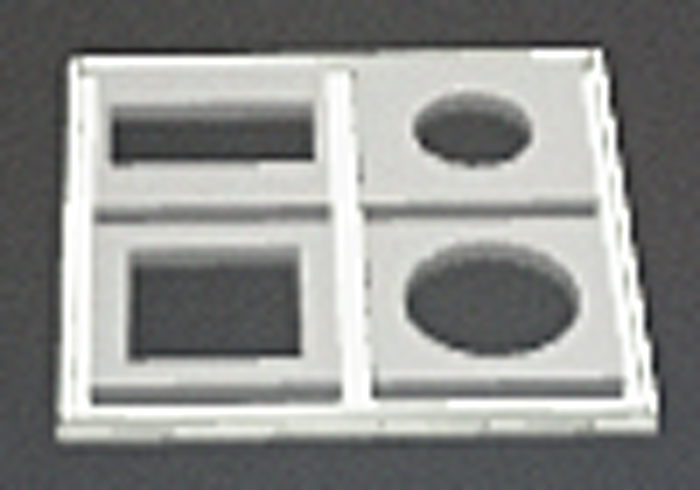

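```bash
cat >> h.py <<'E'
M={n:env.camera_model(n) for n in ('top','side')}
def P(n):
    m=M[n]; K=np.array([[m['fx'],0,m['cx']],[0,m['fy'],m['cy']],[0,0,1]]); return K@np.c_[m['R'],m['t']]
def tri(a,b):
    X=cv2.triangulatePoints(P('top'),P('side'),np.array(a,float).reshape(2,1),np.array(b,float).reshape(2,1))
    X=(X[:3]/X[3]).ravel()
    e=[]
    for n,u in(('top',a),('side',b)):
        p=P(n)@np.r_[X,1]; e.append(np.linalg.norm(p[:2]/p[2]-u))
    return X,e
def ray(n,uv,z):
    m=M[n]; d=m['R'].T@np.array([(uv[0]-m['cx'])/m['fx'],(uv[1]-m['cy'])/m['fy'],1]); o=-m['R'].T@m['t']
    return o+d*(z-o[2])/d[2]
def uc(p,x0,y0,k): return [x0+(p[0]+.5)/k-.5,y0+(p[1]+.5)/k-.5]
E
python3 - <<'E'
from h import *
np.set_printoptions(precision=4,suppress=True)
TO=(260,130,6);SO=(190,195,3.8);TT=(130,135,6);ST=(200,115,7)
def go(name,a,b,A,B):
    X,e=tri(uc(a,*A),uc(b,*B)); print(name,X,np.round(e,2))
go('large lid',(118,279),(308,81),TO,SO)
go('small lid',(412,245.5),(382,266),TO,SO)
go('mid bit',(406,551),(106,265),TO,SO)
go('bit up end',(432,504),(61,251) ,TO,SO)
go('bit up end alt',(432,504),(150,281) ,TO,SO)
go('bit low end',(381,601),(61,251),TO,SO)
# magnetizer: side corners -> top corners
go('mag A',(718,237),(448,510),TO,SO)
go('mag B',(724,333),(356,528),TO,SO)
go('mag C',(622,344),(333,446),TO,SO)
go('mag D',(615,244),(424,430),TO,SO)
go('slot',(176,380),(213,135),TT,ST)
go('small nest',(202,167),(474,130),TT,ST)
go('large nest',(415,186),(493,300),TT,ST)
go('sq',(391,399),(214,305),TT,ST)
# on z planes from top
for n,p in dict(slot=(176,380),small=(202,167),large=(415,186),sq=(391,399)).items(): print(n,ray('top',uc(p,*TT),.012))
for n,p in dict(slot=(213,135),small=(474,130),large=(493,300),sq=(214,305)).items(): print(n,ray('side',uc(p,*ST),.010))
for n,p in dict(tl=(105,45),tr=(545,88),br=(500,530),bl=(43,490)).items(): print(n,ray('top',uc(p,*TT),.012))
print('openpot',ray('top',uc((69,552),*TO),.036),'empty',ray('top',uc((683,545),*TO),.036),'brown',ray('top',uc((503,396),*TO),.04),ray('top',uc((468,98),*TO),.04))
E
```

```text
large lid [ 0.5789 -0.1027  0.0384] [0.38 0.49]
small lid [ 0.5934 -0.2346  0.039 ] [0.18 0.25]
mid bit [ 0.4543 -0.2244  0.0513] [0.21 0.3 ]
bit up end [ 0.4514 -0.2334  0.0831] [ 7.65 10.84]
bit up end alt [ 0.4749 -0.2367  0.0506] [0.2  0.28]
bit low end [ 0.4328 -0.2127  0.0513] [0.18 0.25]
mag A [ 0.5962 -0.3725  0.0368] [0.28 0.44]
mag B [ 0.5532 -0.3736  0.033 ] [0.19 0.3 ]
mag C [ 0.5502 -0.3285  0.0297] [0.15 0.23]
mag D [ 0.595  -0.3272  0.0321] [0.1  0.15]
slot [0.5281 0.2222 0.0138] [0.06 0.07]
small nest [0.626  0.2128 0.0141] [0.28 0.3 ]
large nest [0.6164 0.1157 0.0133] [0.29 0.32]
sq [0.5179 0.1254 0.0134] [0.27 0.3 ]
slot [0.5286 0.2226 0.012 ]
small [0.6274 0.2133 0.012 ]
large [0.6175 0.1158 0.012 ]
sq [0.5189 0.1256 0.012 ]
slot [0.5284 0.2271 0.01  ]
small [0.6263 0.2179 0.01  ]
large [0.6164 0.1193 0.01  ]
sq [0.5176 0.1292 0.01  ]
tl [0.6857 0.2593 0.012 ]
tr [0.6633 0.0565 0.012 ]
br [0.459  0.0763 0.012 ]
bl [0.4792 0.2807 0.012 ]
openpot [ 0.4579 -0.0787  0.036 ] empty [ 0.4582 -0.3489  0.036 ] brown [ 0.5249 -0.272   0.04  ] [ 0.6617 -0.2625  0.04  ]
```

```bash
cat >> h.py <<'E'
from scipy.spatial.transform import Rotation as Ro
def where():
    s=env.get_state(); q=s['orientation']; R=Ro.from_quat([q[1],q[2],q[3],q[0]]).as_matrix(); return s,R
def go(target,yaw=None):
    """print shift in tool axes mm and spin deg; yaw: world direction of the jaw axis (deg, mod 180)"""
    s,R=where(); p=s['tcp_pos']; d=R.T@(np.array(target)-p)*1000
    y=np.degrees(np.arctan2(R[1,2],R[0,2])); out=''
    if yaw is not None:
        # world ccw turn = minus spin about tool y (down)
        k=-((yaw-y+90)%180-90); out=f'spin {k:.1f} (or {k-180*np.sign(k):.1f})'
    print('t %.2f tcp'%s['clock'],np.round(p,4),'jaw %.1f'%y,'down',np.round(R[:,1],3),'j',np.round(s['joint_pos'],2),'gap %.4f'%s['finger_gap'],'F',np.round(s['wrist_force'],1))
    print('shift',np.round(d,1),out)
E
python3 - <<'E'
from h import *
go([.4543,-.2244,.12],-29.7+90)
go([.5934,-.2346,.12],0)
go([.5736,-.3505,.12],1.5)
E
```

```text
t 0.15 tcp [ 0.2263 -0.5281  0.2306] jaw -66.8 down [-0.     0.001 -1.   ] j [-1.31  0.31  0.05  1.3  -0.    1.43] gap 0.0852 F [-0.5  0.8 -0.2]
shift [-329.1  110.9 -189.3] spin 52.9 (or -127.1)
t 0.15 tcp [ 0.2263 -0.5281  0.2306] jaw -66.8 down [-0.     0.001 -1.   ] j [-1.31  0.31  0.05  1.3  -0.    1.43] gap 0.0852 F [-0.5  0.8 -0.2]
shift [-453.   110.9 -125.1] spin -66.8 (or 113.2)
t 0.15 tcp [ 0.2263 -0.5281  0.2306] jaw -66.8 down [-0.     0.001 -1.   ] j [-1.31  0.31  0.05  1.3  -0.    1.43] gap 0.0852 F [-0.5  0.8 -0.2]
shift [-389.1  110.7  -26.4] spin -68.3 (or 111.7)
```

```bash
python3 -m inch '[[[-389,100,-26,21.7],[-389,100,-26,21.7],[-389,100,-26,21.7],[-389,100,-26,21.7],[-389,100,-26,21.7],[-389,100,-26,21.7],[-389,100,-26,21.7],[-389,100,-26,21.7],[-389,100,-26,21.7],[-389,100,-26,21.7]]]' 65 40
python3 - <<'E'
from h import *
go([.5736,-.3505,.007],91.5)
snap('wrist','w1')
E
```

```text
clock: 1.15
tcp_pos: [0.5746, -0.3496, 0.1297]
orientation: [0.01, -0.011, 0.708, -0.707]
wrist_force: [-1.2, 0.1, 0.2]
finger_gap: 0.0651
t 1.15 tcp [ 0.5746 -0.3496  0.1297] jaw -88.3 down [-0.002  0.001 -1.   ] j [-0.67  0.55  0.15  1.18 -0.    2.45] gap 0.0651 F [-1.2  0.1  0.2]
shift [  0.8 122.7   1. ] spin 0.2 (or -179.8)
```

View pics/w1.png

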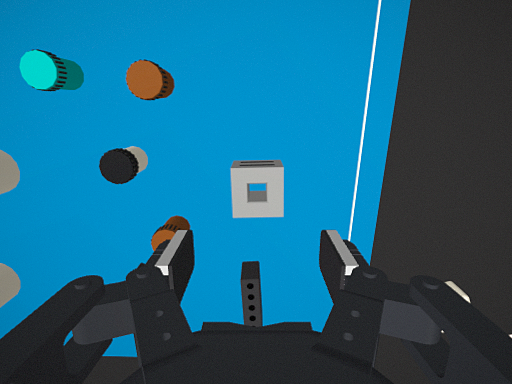

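The wrist view shows the magnetizer top centred near (257,191), roughly squared to the jaws, so I'll check it against the estimate. The rack and pots also show.

```bash
cat >> h.py <<'E'
def wray(uv,z,s=None,R=None):
    if s is None: s,R=where()
    m=env.camera_model('wrist'); T=np.eye(4); T[:3,:3]=R; T[:3,3]=s['tcp_pos']; T=T@m['mount']
    d=T[:3,:3]@np.array([(uv[0]-m['cx'])/m['fx'],(uv[1]-m['cy'])/m['fy'],1]); o=T[:3,3]
    return o+d*(z-o[2])/d[2]
def wproj(X):
    s,R=where(); m=env.camera_model('wrist'); T=np.eye(4); T[:3,:3]=R; T[:3,3]=s['tcp_pos']; T=np.linalg.inv(T@m['mount'])
    c=T[:3,:3]@np.array(X)+T[:3,3]; return [m['fx']*c[0]/c[2]+m['cx'],m['fy']*c[1]/c[2]+m['cy']]
E
python3 - <<'E'
from h import *
print(wray((257.5,192),.036),wray((257.5,217),.036),wray((232,192),.036),wray((284,192),.036))
print(wray((118,167),.04),wray((251,263),.036), wray((148,81),.04), wray((38,71),.04))
E
```

```text
[ 0.57219496 -0.35327998  0.036     ] [ 0.54940169 -0.35392193  0.036     ] [ 0.57160782 -0.33156649  0.036     ] [ 0.57280512 -0.37584449  0.036     ]
[ 0.59163846 -0.23867479  0.04      ] [ 0.50411553 -0.3492377   0.036     ] [ 0.65854729 -0.26820995  0.04      ] [ 0.66337498 -0.18653754  0.04      ]
```

```bash
python3 -m inch '[[[1,40,2,0.2],[1,80,2,0.2],[1,110,2,0.2],[1,123,2,0.2],[1,123,2,0.2],[1,123,2,0.2]]]' 65 40; python3 -m inch '[[[0,0,0,0],[0,0,0,0],[0,0,0,0],[0,0,0,0],[0,0,0,0],[0,0,0,0]]]' 30 40
python3 - <<'E'
from h import *
go([.5184,.1246,.10],-5.7)
snap('wrist','w2')
E
```

```text
clock: 1.8
tcp_pos: [0.573, -0.355, 0.01]
orientation: [-0.008, 0.007, -0.707, 0.708]
wrist_force: [0.6, 0.2, 0.6]
finger_gap: 0.0648
clock: 2.4
tcp_pos: [0.5742, -0.3546, 0.011]
orientation: [-0.009, 0.007, -0.706, 0.708]
wrist_force: [-1.6, 1.5, 5.6]
finger_gap: 0.0431
t 2.40 tcp [ 0.5742 -0.3546  0.011 ] jaw -88.7 down [ 0.003 -0.003 -1.   ] j [-0.67  0.63 -0.01  0.93 -0.    2.45] gap 0.0431 F [-1.6  1.5  5.6]
shift [  44.6  -90.6 -480.1] spin -83.0 (or 97.0)
```

View pics/w2.png

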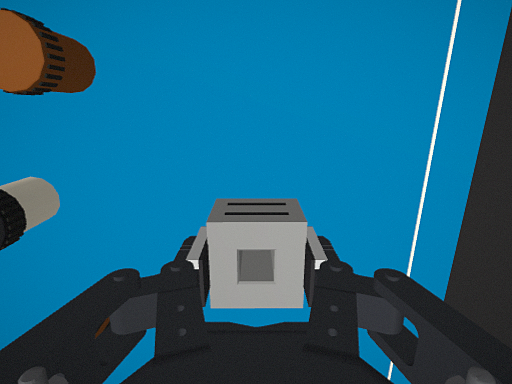

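```bash
python3 -m inch '[[[0,-15,0,0],[0,-40,0,0],[0,-70,0,0],[0,-100,-10,0],[4,-120,-30,-5],[8,-120,-60,-10],[12,-120,-90,-15],[16,-120,-120,-20],[20,-120,-150,-25],[20,-120,-165,-28]]]'
python3 - <<'E'
from h import *
go([.5184,.1246,.10],-5.7)
snap('wrist','w3')
E
```

```text
clock: 3.45
tcp_pos: [0.5485, -0.1867, 0.1296]
orientation: [0.18, -0.18, 0.684, -0.684]
wrist_force: [0.0, 0.7, -1.5]
finger_gap: 0.0436
t 3.45 tcp [ 0.5485 -0.1867  0.1296] jaw -60.4 down [ 0.  0. -1.] j [-0.47  0.37 -0.13  1.07  0.    2.16] gap 0.0436 F [ 0.   0.7 -1.5]
shift [-127.4   29.6 -285.6] spin -54.7 (or 125.3)
```

View pics/w3.png

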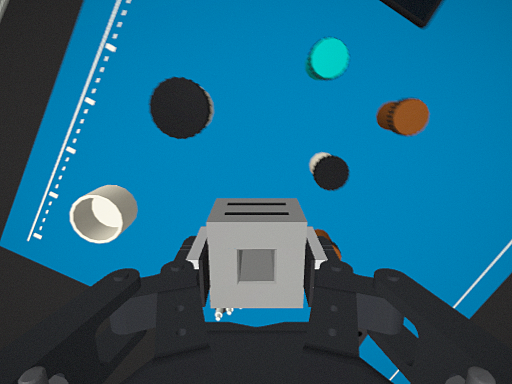

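The magnetizer is held level, with its hole centred at (257,265). Next I carry it to above the square nest.

```bash
python3 -m inch '[[[-13,0,-28,-5],[-26,0,-57,-11],[-39,0,-86,-17],[-52,0,-115,-22],[-65,0,-144,-28],[-78,0,-173,-34],[-91,0,-202,-40],[-104,0,-231,-46],[-117,0,-262,-51],[-127,0,-286,-54.7]]]'
python3 -m inch '[[[0,20,0,0],[0,40,0,0],[0,50,0,0],[0,50,0,0]]]'
python3 - <<'E'
from h import *
go([.5184,.1246,.015],-5.7)
snap('wrist','w4')
for z in (.016,):
  for dx,dy in((0,0),(.03,.03),(-.03,.03),(.03,-.03),(-.03,-.03)):
    c,s=np.cos(-.1),np.sin(-.1); print(wproj([.5184+c*dx-s*dy,.1246+s*dx+c*dy,z]))
E
```

```text
clock: 4.5
tcp_pos: [0.5207, 0.1238, 0.1291]
orientation: [-0.474, 0.473, -0.524, 0.525]
wrist_force: [0.5, 0.4, -1.4]
finger_gap: 0.0434
clock: 4.9
tcp_pos: [0.5194, 0.1221, 0.0772]
orientation: [0.472, -0.474, 0.526, -0.525]
wrist_force: [-0.4, -0.6, -1.2]
finger_gap: 0.0433
t 4.90 tcp [0.5194 0.1221 0.0772] jaw -6.1 down [-0.002 -0.001 -1.   ] j [ 0.08  0.33 -0.32  0.92 -0.    1.76] gap 0.0433 F [-0.4 -0.6 -1.2]
shift [-2.5 62.2 -1.1] spin -0.4 (or 179.6)
[np.float64(253.86914019437688), np.float64(198.22613447466802)]
[np.float64(295.659423439818), np.float64(157.86208213754892)]
[np.float64(211.3933084797435), np.float64(158.368174287532)]
[np.float64(293.2212728521371), np.float64(235.15291550369108)]
[np.float64(215.2007980864039), np.float64(235.5747921870113)]
```

View pics/w4.png

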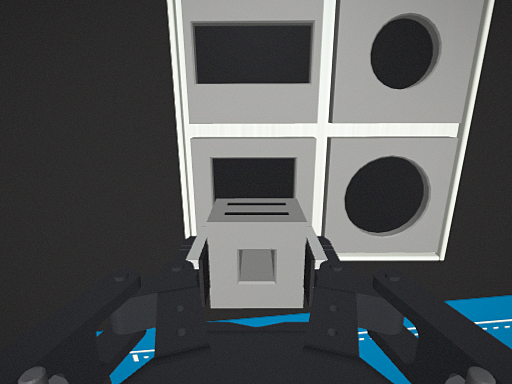

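The far recess corners appear at (211,157) and (296,157), within 1.5 px of the prediction. Lowering now.

```bash
python3 -m inch '[[[-3,20,-1,0],[-3,40,-1,0],[-3,52,-1,0],[-3,57,-1,0],[-3,57,-1,0],[-3,57,-1,0]]]'
python3 -m inch '[[[0,2,0,0],[0,2,0,0],[0,2,0,0]]]'
python3 - <<'E'
from h import *
go([.5184,.1246,.017],-5.7)
snap('wrist','w5');snap('side','s5')
E
```

```text
clock: 5.55
tcp_pos: [0.52, 0.1256, 0.0221]
orientation: [-0.473, 0.473, -0.525, 0.526]
wrist_force: [0.8, -0.3, -0.8]
finger_gap: 0.0431
clock: 5.85
tcp_pos: [0.5195, 0.1257, 0.0196]
orientation: [-0.473, 0.473, -0.525, 0.526]
wrist_force: [-0.1, -0.2, -2.0]
finger_gap: 0.0435
t 5.85 tcp [0.5195 0.1257 0.0196] jaw -6.0 down [ 0.001 -0.    -1.   ] j [ 0.09  0.4  -0.39  0.78 -0.    1.76] gap 0.0435 F [-0.1 -0.2 -2. ]
shift [ 1.2  2.6 -1. ] spin -0.3 (or 179.7)
```

View pics/w5.png

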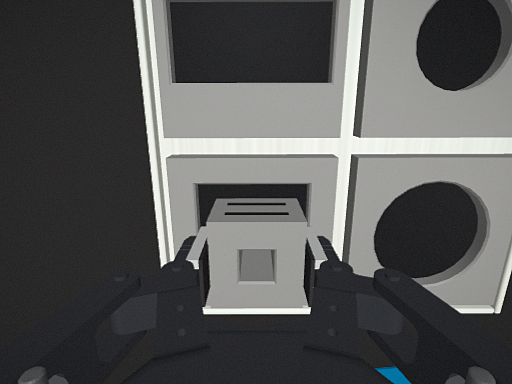

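The magnetizer is over its recess, whose far edge is at row 183. I'll lower it in small steps until there's contact force.

```bash
python3 -m inch '[[[0,1,0,0],[0,1.5,0,0],[0,1.5,0,0]]]'
python3 -m inch '[[[0,1,0,0],[0,1.5,0,0],[0,1.5,0,0]]]'
python3 -m inch '[[[0,1,0,0],[0,1,0,0]]]'
```

```text
clock: 6.25
tcp_pos: [0.5191, 0.1257, 0.0176]
orientation: [0.473, -0.473, 0.526, -0.525]
wrist_force: [-0.6, -0.1, -1.1]
finger_gap: 0.0435
clock: 6.55
tcp_pos: [0.5193, 0.1256, 0.017]
orientation: [-0.473, 0.473, -0.525, 0.526]
wrist_force: [-2.3, -1.0, 5.0]
finger_gap: 0.0431
clock: 6.75
tcp_pos: [0.5193, 0.1256, 0.0169]
orientation: [-0.473, 0.473, -0.525, 0.526]
wrist_force: [-4.4, -1.4, 13.7]
finger_gap: 0.0433
```

```bash
python3 -m inch '[[[0,0,0,0],[0,0,0,0],[0,0,0,0],[0,0,0,0]]]' 64
python3 -m inch '[[[0,-20,0,0],[0,-50,0,0],[0,-90,0,0],[0,-120,0,0],[0,-130,0,0],[0,-130,0,0]]]'
python3 - <<'E'
from h import *
snap('wrist','w6')
go([.5934,-.2346,.13],-5)
go([.579,-.1027,.13],-10)
print(wproj([.5184,.1246,.042]))
E
```

```text
clock: 7.15
tcp_pos: [0.5192, 0.1256, 0.015]
orientation: [0.473, -0.473, 0.526, -0.525]
wrist_force: [-0.2, -0.1, 0.1]
finger_gap: 0.0641
clock: 7.75
tcp_pos: [0.5204, 0.1258, 0.1466]
orientation: [-0.474, 0.472, -0.525, 0.526]
wrist_force: [-0.8, 0.5, 0.4]
finger_gap: 0.0641
t 7.80 tcp [0.5193 0.1256 0.1449] jaw -6.0 down [ 0. -0. -1.] j [ 0.09  0.28 -0.22  1.07 -0.    1.76] gap 0.0642 F [-0.   0.2 -0.6]
shift [350.5  15.  111.3] spin -1.0 (or 179.0)
t 7.80 tcp [0.5193 0.1256 0.1449] jaw -6.0 down [ 0. -0. -1.] j [ 0.09  0.28 -0.22  1.07 -0.    1.76] gap 0.0642 F [-0.   0.2 -0.6]
shift [220.9  15.   83.2] spin 4.0 (or -176.0)
[np.float64(255.36464878605372), np.float64(187.73715778233395)]
```

View pics/w6.png

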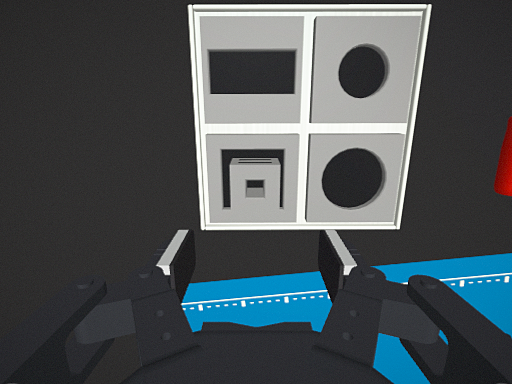

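The magnetizer sits in the recess, hole at (256,188) against a predicted (255,188). Next is the large pot.

```bash
python3 -m inch '[[[24,0,9,0],[60,0,22,0],[100,0,38,0],[140,0,54,0],[180,0,70,0],[212,10,82,0],[221,15,83,0],[221,15,83,0],[221,15,83,0]]]' 66
python3 - <<'E'
from h import *
snap('wrist','w7')
go([.579,-.1027,.012])
print(wproj([.579,-.1027,.04]))
E
```

```text
clock: 8.7
tcp_pos: [0.5773, -0.1018, 0.1287]
orientation: [0.473, -0.474, 0.527, -0.524]
wrist_force: [-0.5, -0.2, -0.8]
finger_gap: 0.066
t 8.75 tcp [ 0.5778 -0.1014  0.1294] jaw -5.9 down [-0.002  0.001 -1.   ] j [-0.31  0.38 -0.11  1.08  0.    1.36] gap 0.0657 F [-0.1  0.6  0.7]
shift [  1.2 117.4   1.6] 
[np.float64(258.2232464116213), np.float64(192.25363442377574)]
```

View pics/w7.png

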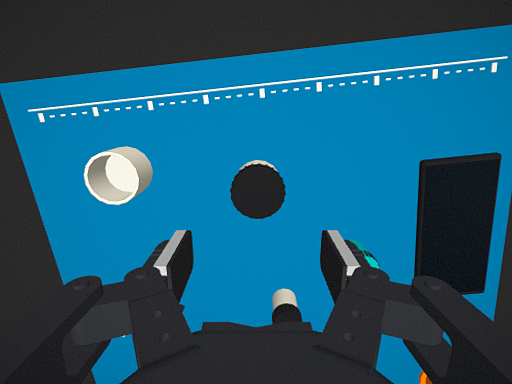

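The lid centre is at (258,191), matching the prediction of (258,192). Grasping.

```bash
python3 -m inch '[[[1,40,1,0],[1,80,1,0],[1,110,1,0],[1,119,1,0],[1,119,1,0],[1,119,1,0]]]' 66 40; python3 -m inch '[[[0,0,0,0],[0,0,0,0],[0,0,0,0],[0,0,0,0],[0,0,0,0],[0,0,0,0]]]' 30 40
python3 -m inch '[[[0,-15,0,0],[0,-40,0,0],[0,-70,0,0],[0,-100,0,0],[0,-110,0,0],[0,-110,0,0]]]'
python3 - <<'E'
from h import *
snap('wrist','w8')
go([.616,.1153,.1],-5.7)
E
```

```text
clock: 9.35
tcp_pos: [0.5807, -0.1035, 0.0129]
orientation: [-0.474, 0.473, -0.525, 0.526]
wrist_force: [-0.8, -0.8, 1.6]
finger_gap: 0.0657
clock: 9.95
tcp_pos: [0.5812, -0.1043, 0.0136]
orientation: [-0.474, 0.472, -0.524, 0.527]
wrist_force: [-1.2, 0.5, 6.7]
finger_gap: 0.0449
clock: 10.55
tcp_pos: [0.5811, -0.1045, 0.1236]
orientation: [-0.474, 0.472, -0.524, 0.527]
wrist_force: [0.4, -0.3, -0.8]
finger_gap: 0.0453
t 10.60 tcp [ 0.58   -0.1041  0.1218] jaw -6.0 down [ 0.002 -0.001 -1.   ] j [-0.31  0.39 -0.11  1.06 -0.    1.36] gap 0.0448 F [-0.3 -0.2 -1.3]
shift [-222.    21.7   12.8] spin -0.3 (or 179.7)
```

View pics/w8.png

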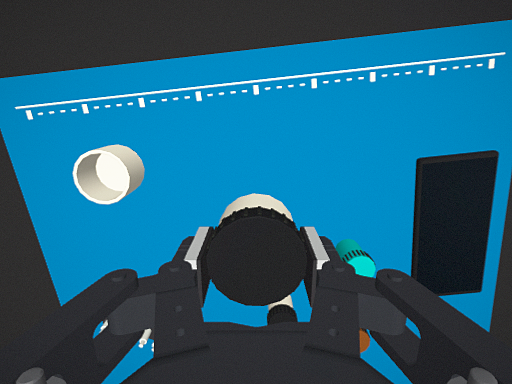

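The large pot is held upright, lid centred near (257,262). On to the large nest.

```bash
python3 -m inch '[[[-15,0,1,0],[-40,0,2,0],[-75,0,4,0],[-110,0,6,0],[-145,0,8,0],[-180,0,10,0],[-210,20,12,0],[-222,40,13,0],[-222,50,13,0],[-222,50,13,0]]]'
python3 - <<'E'
from h import *
snap('wrist','w9')
go([.616,.1153,.019],-5.7)
E
```

```text
clock: 11.6
tcp_pos: [0.613, 0.1159, 0.0679]
orientation: [0.472, -0.475, 0.527, -0.524]
wrist_force: [-0.7, -0.5, 0.2]
finger_gap: 0.0447
t 11.65 tcp [0.6141 0.1153 0.0695] jaw -6.0 down [-0.004 -0.001 -1.   ] j [ 0.06  0.5  -0.08  0.99 -0.    1.73] gap 0.0452 F [-0.7 -1.1 -0.7]
shift [-0.3 50.5  2. ] spin -0.3 (or 179.7)
```

View pics/w9.png

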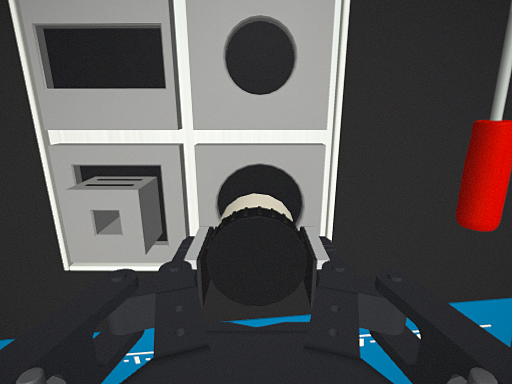

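The pot (column 257) lines up with the recess (column 260). Lowering.

```bash
python3 -m inch '[[[0,20,2,0],[0,38,2,0],[0,46,2,0],[0,46,2,0],[0,46,2,0]]]'
python3 -m inch '[[[0,1,0,0],[0,2,0,0],[0,2,0,0]]]'
python3 -m inch '[[[0,1,0,0],[0,2,0,0],[0,2,0,0]]]'
```

```text
clock: 12.15
tcp_pos: [0.6183, 0.1147, 0.0262]
orientation: [-0.473, 0.473, -0.525, 0.526]
wrist_force: [0.4, 0.3, -0.8]
finger_gap: 0.0447
clock: 12.45
tcp_pos: [0.618, 0.1153, 0.0237]
orientation: [-0.473, 0.473, -0.525, 0.526]
wrist_force: [-0.3, -0.6, -1.0]
finger_gap: 0.045
clock: 12.75
tcp_pos: [0.6176, 0.1153, 0.0211]
orientation: [0.473, -0.473, 0.526, -0.525]
wrist_force: [0.5, -0.1, -0.3]
finger_gap: 0.0446
```

```bash
python3 -m inch '[[[0,1,0,0],[0,2,0,0],[0,2,0,0]]]'
python3 -m inch '[[[0,1,0,0],[0,1,0,0],[0,1,0,0]]]'
```

```text
clock: 13.05
tcp_pos: [0.6177, 0.1153, 0.0196]
orientation: [-0.473, 0.473, -0.525, 0.526]
wrist_force: [-1.8, -0.3, 3.4]
finger_gap: 0.0448
clock: 13.35
tcp_pos: [0.6178, 0.1154, 0.0196]
orientation: [-0.473, 0.473, -0.525, 0.526]
wrist_force: [-3.6, -0.4, 9.0]
finger_gap: 0.0448
```

```bash
python3 -m inch '[[[0,0,0,0],[0,0,0,0],[0,0,0,0],[0,0,0,0]]]' 62
python3 -m inch '[[[0,-20,0,0],[0,-50,0,0],[0,-90,0,0],[0,-110,0,0],[0,-110,0,0],[0,-110,0,0]]]'
python3 - <<'E'
from h import *
snap('wrist','w10')
go([.5928,-.236,.13],-5.7)
print(wproj([.616,.1153,.046]))
E
```

```text
clock: 13.75
tcp_pos: [0.6176, 0.1153, 0.0179]
orientation: [0.473, -0.473, 0.526, -0.525]
wrist_force: [-0.6, -0.1, 0.0]
finger_gap: 0.0621
clock: 14.35
tcp_pos: [0.6178, 0.1153, 0.1282]
orientation: [-0.473, 0.473, -0.525, 0.526]
wrist_force: [-0.3, 1.4, -0.7]
finger_gap: 0.062
t 14.40 tcp [0.6171 0.1152 0.1271] jaw -6.0 down [-0.002 -0.    -1.   ] j [ 0.06  0.46  0.01  1.12 -0.    1.73] gap 0.0618 F [-0.   0.3 -0.1]
shift [351.8  -2.8  12.6] spin -0.3 (or 179.7)
[np.float64(255.20362268389778), np.float64(193.80128474762986)]
```

View pics/w10.png

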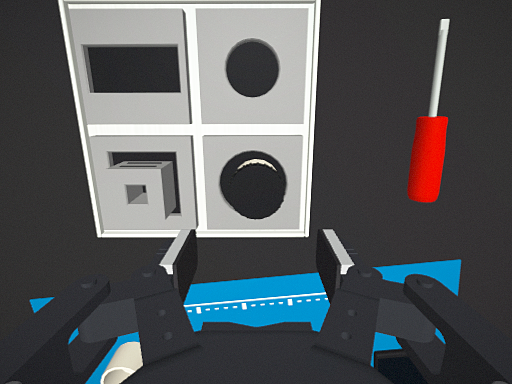

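The large pot stands in its nest, lid near (256,190). Next is the small pot.

```bash
python3 -m inch '[[[30,0,1,0],[70,0,2,0],[115,0,4,0],[160,0,6,0],[205,0,8,0],[250,0,9,0],[295,0,11,0],[335,0,13,0],[352,-3,13,0],[352,-3,13,0]]]' 50
python3 - <<'E'
from h import *
snap('wrist','w11')
go([.5928,-.236,.012],-5.7)
print(wproj([.5928,-.236,.04]))
E
```

```text
clock: 15.4
tcp_pos: [0.5928, -0.2383, 0.1297]
orientation: [0.472, -0.472, 0.527, -0.526]
wrist_force: [-0.4, 1.3, -0.0]
finger_gap: 0.0504
t 15.45 tcp [ 0.5929 -0.2364  0.1298] jaw -6.1 down [-0.002  0.002 -1.   ] j [-0.51  0.48  0.04  1.14  0.    1.17] gap 0.0501 F [-0.2  0.6 -0.9]
shift [-2.000e-01  1.178e+02  1.000e-01] spin -0.4 (or 179.6)
[np.float64(256.35881399192493), np.float64(190.39577889361448)]
```

View pics/w11.png

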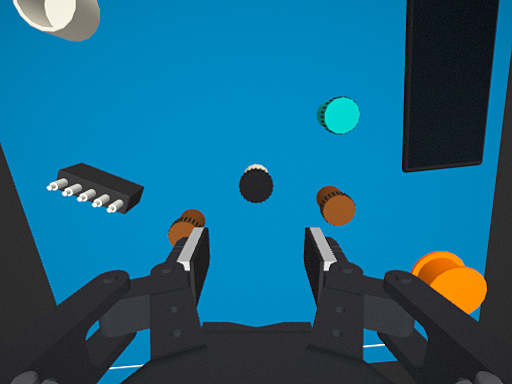

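The small lid is at (256,187), about 3 px above the prediction, so I'll shift 2 mm along -x of the tool.

```bash
python3 -m inch '[[[-2,40,0,0],[-2,80,0,0],[-2,110,0,0],[-2,119,0,0],[-2,119,0,0],[-2,119,0,0]]]' 50 40; python3 -m inch '[[[0,0,0,0],[0,0,0,0],[0,0,0,0],[0,0,0,0],[0,0,0,0],[0,0,0,0]]]' 12 40
python3 -m inch '[[[0,-15,0,0],[0,-40,0,0],[0,-70,0,0],[0,-100,0,0],[0,-110,0,0],[0,-110,0,0]]]'
python3 - <<'E'
from h import *
snap('wrist','w12')
go([.6256,.2126,.1],-5.7)
E
```

```text
clock: 16.05
tcp_pos: [0.5951, -0.2336, 0.0136]
orientation: [-0.474, 0.473, -0.525, 0.526]
wrist_force: [1.7, 0.1, 0.9]
finger_gap: 0.0497
clock: 16.65
tcp_pos: [0.5956, -0.2348, 0.0146]
orientation: [-0.474, 0.472, -0.524, 0.527]
wrist_force: [-0.6, 1.4, 7.4]
finger_gap: 0.0269
clock: 17.25
tcp_pos: [0.5953, -0.235, 0.1245]
orientation: [-0.474, 0.473, -0.524, 0.527]
wrist_force: [-0.3, -0.2, -0.1]
finger_gap: 0.0266
t 17.30 tcp [ 0.5943 -0.2344  0.1225] jaw -6.0 down [ 0.001 -0.001 -1.   ] j [-0.5   0.48  0.03  1.12 -0.    1.17] gap 0.0270 F [ 0.1 -0.4 -0.8]
shift [-447.8   22.3  -15.7] spin -0.3 (or 179.7)
```

View pics/w12.png

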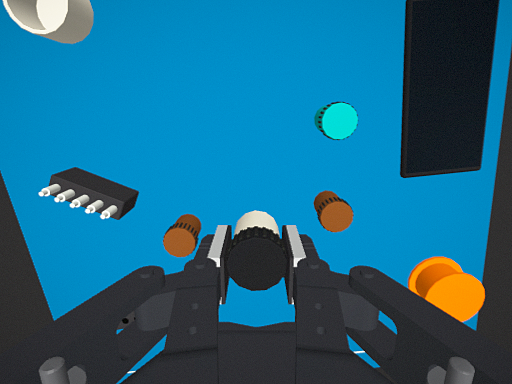

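The small pot is held upright, centred near (257,258). Carrying it to the small nest.

```bash
python3 -m inch '[[[-20,0,-1,0],[-55,0,-2,0],[-95,0,-3,0],[-135,0,-5,0],[-175,0,-6,0],[-215,0,-8,0],[-255,0,-9,0],[-295,0,-10,0],[-335,0,-12,0],[-375,0,-13,0]]]'
python3 -m inch '[[[-30,0,-1,0],[-55,0,-2,0],[-73,0,-3,0],[-73,20,-3,0],[-73,40,-3,0],[-73,45,-3,0],[-73,45,-3,0]]]'
python3 - <<'E'
from h import *
snap('wrist','w13')
go([.6256,.2126,.0206],-5.7)
E
```

```text
clock: 18.3
tcp_pos: [0.6183, 0.1426, 0.1199]
orientation: [0.472, -0.474, 0.526, -0.524]
wrist_force: [0.9, 0.4, -0.7]
finger_gap: 0.0263
clock: 19.0
tcp_pos: [0.6233, 0.2128, 0.0753]
orientation: [0.472, -0.474, 0.526, -0.525]
wrist_force: [-0.6, 0.5, -0.8]
finger_gap: 0.0267
t 19.05 tcp [0.6243 0.2128 0.0766] jaw -6.0 down [-0.002 -0.    -1.   ] j [ 0.21  0.55  0.03  1.05 -0.    1.88] gap 0.0266 F [ 0.2 -0.2  0. ]
shift [ 0.1 56.   1.4] spin -0.3 (or 179.7)
```

View pics/w13.png

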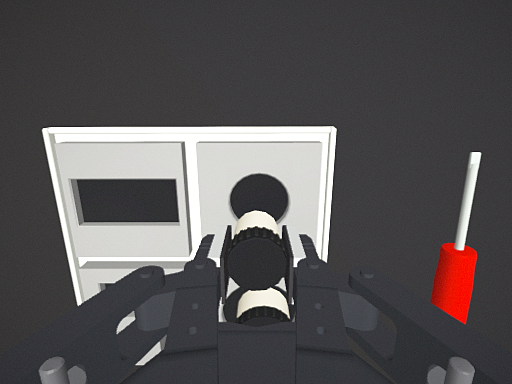

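The small pot (column 257) is in line with the recess (column 260). Lowering it.

```bash
python3 -m inch '[[[0,20,1,0],[0,40,1,0],[0,52,1,0],[0,54,1,0],[0,54,1,0]]]'
python3 -m inch '[[[0,1,0,0],[0,2,0,0],[0,2,0,0],[0,2,0,0]]]'
python3 -m inch '[[[0,1,0,0],[0,1.5,0,0],[0,1.5,0,0]]]'
```

```text
clock: 19.55
tcp_pos: [0.6262, 0.2129, 0.0237]
orientation: [-0.473, 0.473, -0.526, 0.526]
wrist_force: [0.5, -0.8, 0.2]
finger_gap: 0.0272
clock: 19.95
tcp_pos: [0.6263, 0.213, 0.0217]
orientation: [-0.473, 0.473, -0.525, 0.526]
wrist_force: [-0.5, 0.2, -0.5]
finger_gap: 0.0264
clock: 20.25
tcp_pos: [0.6263, 0.2131, 0.0206]
orientation: [-0.473, 0.473, -0.525, 0.526]
wrist_force: [-2.0, 0.5, 5.8]
finger_gap: 0.0264
```

Contact came at 0.0206, as predicted. I release the pot, raise the arm and go for the bit rack.

```bash
python3 -m inch '[[[0,0,0,0],[0,0,0,0],[0,0,0,0],[0,0,0,0]]]' 44
python3 -m inch '[[[0,-20,0,0],[0,-50,0,0],[0,-90,0,0],[0,-110,0,0],[0,-110,0,0],[0,-110,0,0]]]'
python3 - <<'E'
from h import *
snap('wrist','w14')
go([.4543,-.2244,.14],60.3)
print(wproj([.6256,.2126,.046]))
E
```

```text
clock: 20.65
tcp_pos: [0.6259, 0.2129, 0.0195]
orientation: [0.473, -0.473, 0.526, -0.525]
wrist_force: [-0.3, 0.5, -0.2]
finger_gap: 0.0442
clock: 21.25
tcp_pos: [0.6261, 0.213, 0.1297]
orientation: [-0.473, 0.473, -0.525, 0.526]
wrist_force: [-0.0, -0.2, -0.2]
finger_gap: 0.044
t 21.30 tcp [0.6254 0.2128 0.1286] jaw -6.0 down [-0.001 -0.    -1.   ] j [ 0.21  0.52  0.11  1.16 -0.    1.88] gap 0.0443 F [ 0.3  0.5 -0.5]
shift [ 452.7  -10.9 -124.4] spin -66.3 (or 113.7)
[np.float64(256.8233827088622), np.float64(193.40978099921944)]
```

View pics/w14.png

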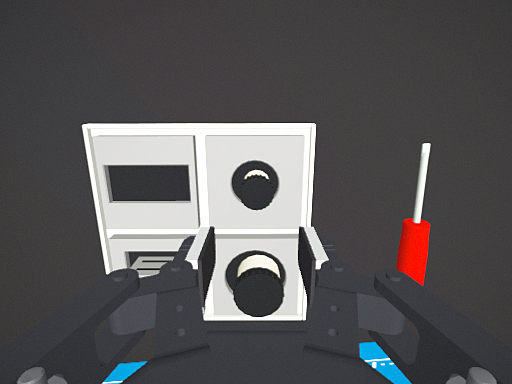

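The small pot stands in its nest at (256,187). Moving to above the bit rack.

```bash
python3 -m inch '[[[40,-5,-11,-6],[85,-11,-23,-13],[130,-11,-36,-21],[175,-11,-48,-29],[220,-11,-60,-37],[265,-11,-73,-45],[310,-11,-85,-53],[355,-11,-98,-60],[400,-11,-110,-66],[430,-11,-118,-66.3]]]' 50
python3 -m inch '[[[0,0,0,0],[0,0,0,0]]]'
python3 - <<'E'
from h import *
go([.4543,-.2244,.14],60.3)
E
```

```text
clock: 22.3
tcp_pos: [0.4612, -0.2043, 0.139]
orientation: [0.684, -0.683, 0.182, -0.18]
wrist_force: [0.1, 0.4, 0.6]
finger_gap: 0.05
clock: 22.5
tcp_pos: [0.4625, -0.2022, 0.1393]
orientation: [0.684, -0.683, 0.183, -0.181]
wrist_force: [-0.4, 0.2, -1.1]
finger_gap: 0.0499
t 22.50 tcp [ 0.4625 -0.2022  0.1393] jaw 60.2 down [-0.002  0.002 -1.   ] j [-0.57  0.23 -0.3   1.05  0.   -0.05] gap 0.0499 F [-0.4  0.2 -1.1]
shift [  3.9  -0.7 -23.3] spin -0.1 (or 179.9)
```

```bash
python3 -m inch '[[[4,0,-23,0],[4,0,-23,0],[4,0,-23,0]]]' 50
python3 - <<'E'
from h import *
go([.4543,-.2244,.012],60.3)
snap('wrist','w15')
print(wproj([.4543,-.2244,.054]),wproj([.4755,-.2365,.054]),wproj([.433,-.2123,.054]))
E
```

```text
clock: 22.8
tcp_pos: [0.4557, -0.2229, 0.1401]
orientation: [0.684, -0.683, 0.181, -0.181]
wrist_force: [-0.6, -0.1, 0.2]
finger_gap: 0.0503
t 22.80 tcp [ 0.4557 -0.2229  0.1401] jaw 60.3 down [-0.001  0.001 -1.   ] j [-0.61  0.23 -0.29  1.05  0.   -0.1 ] gap 0.0503 F [-0.6 -0.1  0.2]
shift [ -0.4 128.1  -2.1] spin 0.0 (or -180.0)
[np.float64(255.23348479673123), np.float64(192.4332753408127)] [np.float64(255.23167220057044), np.float64(220.0797853670851)] [np.float64(255.17341946183444), np.float64(163.0858731361128)]
```

View pics/w15.png

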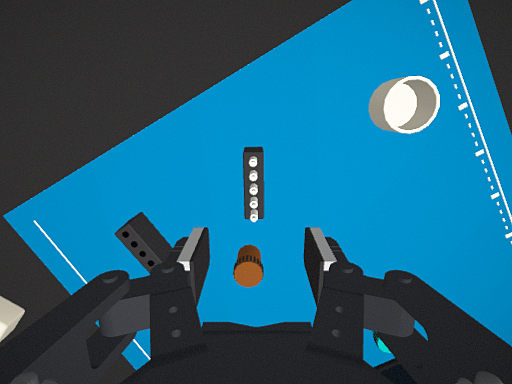

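Middle bit is at (253,190) with the ends at (253,161) and (254,216), about 2 px off prediction and aligned with the jaws. I'll correct and grasp.

```bash
python3 -m inch '[[[-2,40,-3,0],[-2,80,-3,0],[-2,110,-3,0],[-2,130,-3,0],[-2,130,-3,0],[-2,130,-3,0]]]' 50 40; python3 -m inch '[[[0,0,0,0],[0,0,0,0],[0,0,0,0],[0,0,0,0],[0,0,0,0],[0,0,0,0],[0,0,0,0]]]' 4 40
python3 -m inch '[[[0,-15,0,0],[0,-40,0,0],[0,-70,0,0],[0,-100,0,0],[0,-110,0,0],[0,-110,0,0]]]'
python3 - <<'E'
from h import *
snap('wrist','w16')
go([.5282,.2221,.13],84.3)
E
```

```text
clock: 23.45
tcp_pos: [0.4527, -0.2249, 0.0109]
orientation: [0.684, -0.683, 0.181, -0.181]
wrist_force: [0.2, 0.1, 0.2]
finger_gap: 0.05
clock: 24.15
tcp_pos: [0.4538, -0.2265, 0.0123]
orientation: [-0.683, 0.684, -0.18, 0.182]
wrist_force: [0.6, 1.8, 6.0]
finger_gap: 0.0173
clock: 24.75
tcp_pos: [0.4535, -0.2267, 0.1224]
orientation: [-0.683, 0.684, -0.18, 0.183]
wrist_force: [-0.5, 0.5, -1.1]
finger_gap: 0.0171
t 24.80 tcp [ 0.4527 -0.2261  0.1209] jaw 60.3 down [ 0.001 -0.001 -1.   ] j [-0.62  0.24 -0.33  1.   -0.   -0.1 ] gap 0.0172 F [-0.1  0.2 -1.9]
shift [-156.5   -9.4  426.7] spin -24.0 (or 156.0)
```

View pics/w16.png

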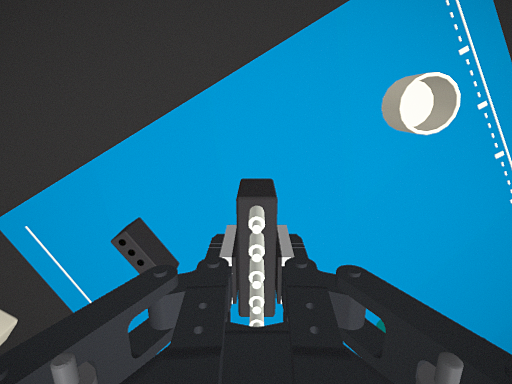

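The rack is held level, with its middle bit at (257,276). I'll work out where it sits along the jaws, then carry it.

```bash
python3 - <<'E'
from h import *
s,R=where(); z=s['tcp_pos'][2]+.0417
for p in((257,220),(257,276),(257,325)): print(np.round(R.T@(wray(p,z)-s['tcp_pos'])*1000,1))
E
python3 -m inch '[[[-6,-3,16,-1],[-20,-9,52,-3],[-35,-9,94,-5],[-50,-9,136,-8],[-65,-9,178,-10],[-80,-9,220,-13],[-96,-9,262,-15],[-112,-9,305,-18],[-128,-9,348,-21],[-143,-9,390,-23]]]'
python3 -m inch '[[[-11,0,30,-1],[-13,0,36,-1],[-13,0,36,-1]]]'
python3 - <<'E'
from h import *
go([.5282,.2221,.06],84.3)
E
```

```text
[-28.2 -41.7  -1. ]
[ -4.4 -41.7  -1. ]
[ 18.9 -41.7  -1. ]
clock: 25.8
tcp_pos: [0.5202, 0.1854, 0.1274]
orientation: [-0.706, 0.706, -0.042, 0.039]
wrist_force: [0.5, -0.6, -1.0]
finger_gap: 0.0171
clock: 26.1
tcp_pos: [0.5112, 0.2216, 0.1277]
orientation: [-0.706, 0.707, -0.036, 0.033]
wrist_force: [1.0, -0.5, -1.8]
finger_gap: 0.0174
t 26.10 tcp [0.5112 0.2216 0.1277] jaw 84.4 down [-0.003 -0.001 -1.   ] j [ 0.27  0.33 -0.18  1.06 -0.    0.36] gap 0.0174 F [ 1.  -0.5 -1.8]
shift [17.  67.6  2.2] spin 0.1 (or -179.9)
```

```bash
python3 -m inch '[[[8,20,2,0],[19,40,2,0],[19,50,2,0],[19,50,2,0],[19,50,2,0]]]'
python3 - <<'E'
from h import *
go([.530,.2221,.02],84.3)
snap('wrist','w17');snap('side','s17');im=snap('top','t17')
s=cv2.imread('pics/s17.png')[90:190,180:310]; cv2.imwrite('pics/s17c.png',cv2.resize(s,None,fx=6,fy=6,interpolation=2))
cv2.imwrite('pics/t17c.png',cv2.resize(im[130:235,125:235],None,fx=5.5,fy=5.5,interpolation=2))
c,q=np.cos(-.1),np.sin(-.1)
for dx,dy in((0,0),(.038,.018),(-.038,.018),(.038,-.018),(-.038,-.018)): print(np.round(wproj([.5282+c*dx-q*dy,.2221+q*dx+c*dy,.016]),0))
E
```

```text
clock: 26.6
tcp_pos: [0.5314, 0.2202, 0.0797]
orientation: [-0.706, 0.706, -0.036, 0.035]
wrist_force: [-0.2, 0.1, -0.6]
finger_gap: 0.0172
t 26.60 tcp [0.5314 0.2202 0.0797] jaw 84.2 down [-0.001 -0.    -1.   ] j [ 0.25  0.4  -0.21  0.96 -0.    0.35] gap 0.0172 F [-0.2  0.1 -0.6]
shift [-1.5 59.7  1.8] spin -0.1 (or 179.9)
[259. 196.]
[282. 243.]
[284. 146.]
[236. 243.]
[234. 146.]
```

View pics/w17.png

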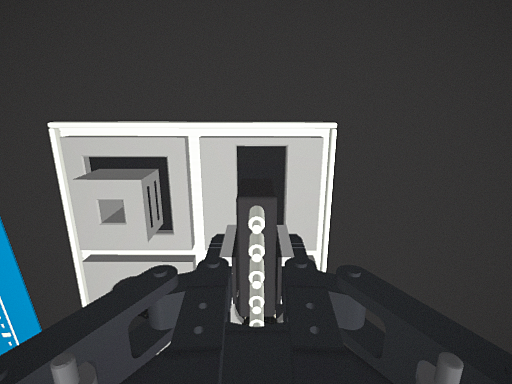

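View pics/s17c.png

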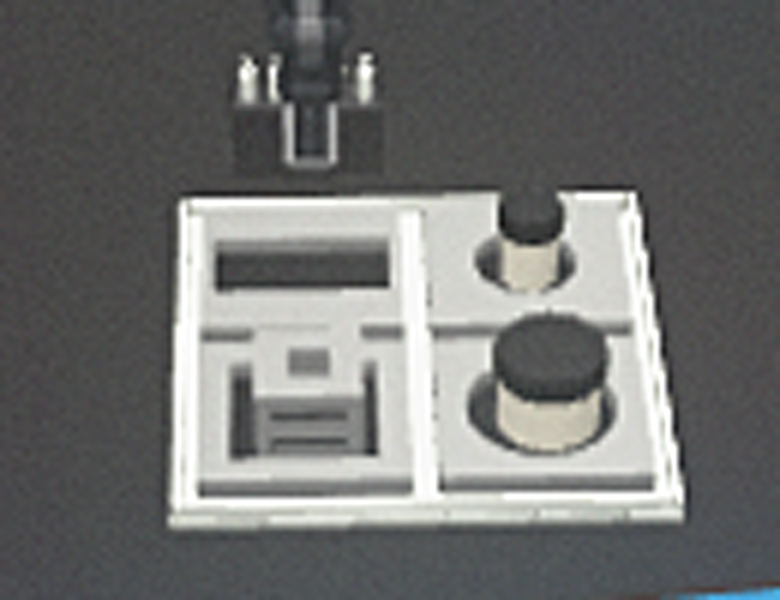

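The side view shows the rack spanning columns 233–385, with the fingers at 311, so it's gripped within 1 mm of its middle. The wrist view shows the recess where predicted, with its far corners at (237,146) and (287,146). Lowering.

```bash
python3 -m inch '[[[-1,20,2,0],[-1,40,2,0],[-1,53,2,0],[-1,55,2,0],[-1,55,2,0]]]'
python3 -m inch '[[[0,1,0,0],[0,2,0,0],[0,2,0,0],[0,2,0,0]]]'
python3 -m inch '[[[0,1,0,0],[0,2,0,0],[0,2,0,0]]]'
```

```text
clock: 27.25
tcp_pos: [0.5311, 0.2232, 0.0249]
orientation: [-0.706, 0.706, -0.035, 0.035]
wrist_force: [-0.4, -0.7, -0.4]
finger_gap: 0.0173
clock: 27.65
tcp_pos: [0.5314, 0.2232, 0.0231]
orientation: [0.706, -0.706, 0.035, -0.035]
wrist_force: [-0.6, -0.2, -0.8]
finger_gap: 0.0172
clock: 27.95
tcp_pos: [0.531, 0.2231, 0.0206]
orientation: [-0.706, 0.706, -0.035, 0.035]
wrist_force: [-0.2, 0.2, -1.4]
finger_gap: 0.0173
```

```bash
python3 -m inch '[[[0,1,0,0],[0,2,0,0],[0,2,0,0],[0,2,0,0]]]'
python3 -m inch '[[[0,1,0,0],[0,1,0,0],[0,1,0,0]]]'
```

```text
clock: 28.35
tcp_pos: [0.5311, 0.2231, 0.0187]
orientation: [-0.706, 0.706, -0.035, 0.035]
wrist_force: [0.0, -0.2, -0.9]
finger_gap: 0.017
clock: 28.65
tcp_pos: [0.5312, 0.2232, 0.0184]
orientation: [-0.706, 0.706, -0.035, 0.035]
wrist_force: [-2.4, -0.1, 5.5]
finger_gap: 0.0171
```

Contact at 0.0184, as predicted (0.0123 at the grasp plus 6 mm). I open, raise the arm and look.

```bash
python3 -m inch '[[[0,0,0,0],[0,0,0,0],[0,0,0,0],[0,0,0,0]]]' 36
python3 -m inch '[[[0,-20,0,0],[0,-50,0,0],[0,-90,0,0],[0,-120,0,0],[0,-130,0,0],[0,-130,0,0]]]'
python3 - <<'E'
from h import *
snap('wrist','w18')
go([.5282,.2221,.06],84.3)
print(wproj([.5282,.2221,.06]))
E
python3 -m inch '[[[-30,-10,-20,0],[-70,-20,-60,0],[-110,-20,-100,0],[-130,-20,-140,0],[-130,-20,-180,0],[-130,-20,-220,0],[-130,-20,-230,0],[-130,-20,-230,0]]]'
python3 - <<'E'
from h import *
im=snap('top','t19');s=snap('side','s19')
cv2.imwrite('pics/t19c.png',cv2.resize(im[135:230,130:230],None,fx=6,fy=6,interpolation=2))
cv2.imwrite('pics/s19c.png',cv2.resize(s[100:190,195:305],None,fx=6.5,fy=6.5,interpolation=2))
E
```

```text
clock: 29.05
tcp_pos: [0.5311, 0.2231, 0.0176]
orientation: [-0.706, 0.706, -0.035, 0.035]
wrist_force: [-0.4, -0.2, 0.5]
finger_gap: 0.036
clock: 29.65
tcp_pos: [0.5323, 0.2235, 0.1492]
orientation: [0.707, -0.706, 0.034, -0.036]
wrist_force: [0.9, 0.1, -0.1]
finger_gap: 0.0362
t 29.70 tcp [0.5313 0.2232 0.1475] jaw 84.3 down [ 0.001  0.    -1.   ] j [ 0.26  0.35 -0.11  1.11 -0.    0.36] gap 0.0359 F [-0.6  1.1 -1.6]
shift [-3.  87.5 -1.4] spin -0.0 (or 180.0)
[np.float64(256.3072568806975), np.float64(189.71906710629287)]
clock: 30.5
tcp_pos: [0.3778, 0.0063, 0.1663]
orientation: [0.706, -0.706, 0.037, -0.036]
wrist_force: [0.6, 1.2, -0.3]
finger_gap: 0.0358
```

View pics/w18.png

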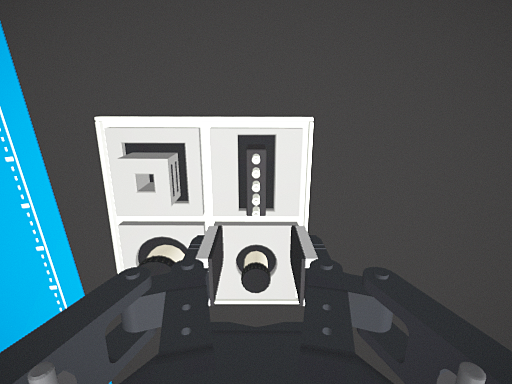

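View pics/t19c.png

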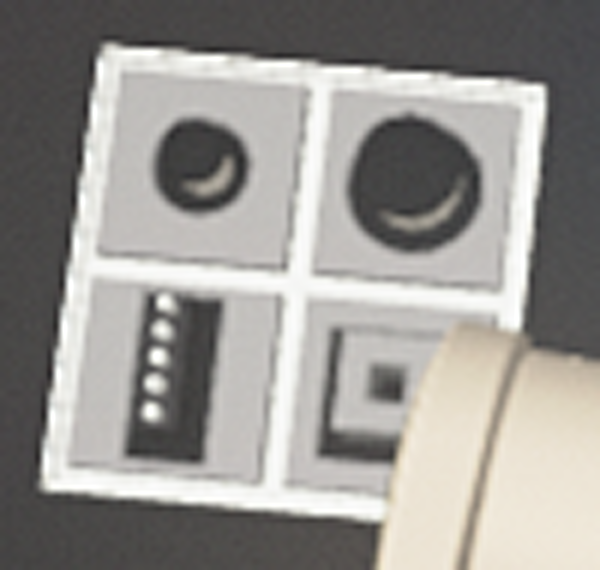

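View pics/s19c.png

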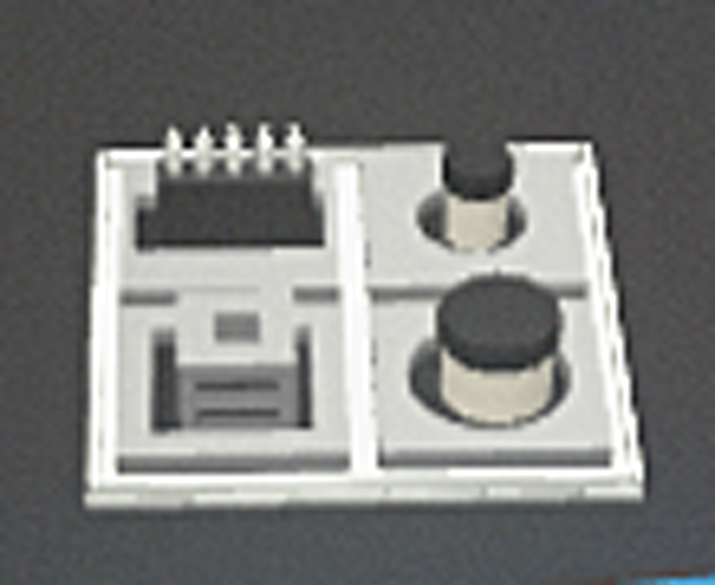

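View pics/t19.png

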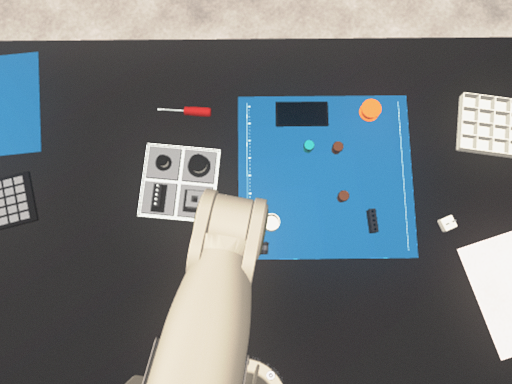

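```bash
python3 - <<'E'
from h import *
S=(195,100,6.5);T=(130,135,6)
N=dict(large=(.616,.1153),small=(.6256,.2126),mag=(.5184,.1246),rack=(.5282,.2221))
for n,p,z in(('large',(499.5,317),.046),('small',(477.5,165),.046),('mag',(237,326),.042),('rack',(234,127),.06)):
    X=ray('side',uc(p,*S),z); print(n,np.round(X,4),'off mm',np.round((X[:2]-N[n])*1000,1))
X,e=tri(uc((160,357),*T),uc((234,126),*S));print('rack tri',X,e)
X,e=tri(uc((387,382),*T),uc((237,326),*S));print('mag tri',X,e)
s,_=where();print(s['wrist_force'],s['qvel'].max())
E
```

```text
large [0.6168 0.1106 0.046 ] off mm [ 0.8 -4.7]
small [0.6247 0.2052 0.046 ] off mm [-0.9 -7.4]
mag [0.5195 0.1226 0.042 ] off mm [ 1.1 -2. ]
rack [0.5302 0.2229 0.06  ] off mm [2.  0.8]
rack tri [0.52984426 0.22022806 0.06240477] [np.float64(0.0336415271112022), np.float64(0.034937556458746855)]
mag tri [0.52059015 0.12408372 0.04099535] [np.float64(0.350856283997761), np.float64(0.38737194117962015)]
[-0.379046   -0.19794771  0.40747661] 0.02648293328032594
```

```bash
python3 -c "
from h import *
print(env.hand_in())"
```

```text
the job is handed in; nothing more can be done
None
```

I put the magnetizer, the large pot, the small pot and the bit rack in their nests and handed the job in at about 31 s. No verdict was reported. Each one was lowered until it touched the floor of its recess, then released.

**Height:** all four touched down within 0.5 mm of the height I expected from the grasp: about 6 mm higher than where each was picked up.

**Position:** the magnetizer and bit rack measured within about 3 mm of their nest centres, and the large pot within about 5 mm. Everything looked upright in the last side and top pictures.

**Left alone:** the open pot and the empty rack looked unmoved in the last top picture, though I did not measure them again. The arm ended clear of everything.

**Disagreement:** for the small pot, the side view put it 7 mm off centre, towards −y. Its lid hardly shows against the dark table there, so I don't trust that reading. The wrist picture showed it a few mm off the other way. The gripper position at release and the top view showed it inside the recess. Both readings are within the 14 mm limit, but its exact offset is the least certain of the four.

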